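Serve the chocolates from the rocker-gate dispenser

ROBOT

A 7-joint arm with a two-finger parallel gripper is mounted at the origin on a cart in front of the work surface, level with it; the furniture and walls round the work are solid. World frame = base frame: x ahead of the robot, y to its left, z up, the work surface at z = 0. Lengths are in m, angles in degrees, forces in N, time in s.
With the tool pointing down it reaches from about 0.35 to 0.775 m from the base axis. Payload 3.1 kg.
Tool frame: the origin (TCP) lies on the centre line of the jaws, within the pads' length; the fingertips stand 17 mm ahead of it and the grasp point (between the pads) lies 2 mm behind it (robot.tip_reach is the distance from the TCP to the fingertips, in m); z points along the fingers, y is the line along which they close (so a half turn about z gives the same grasp; the last joint's range is limited). The gripper opens to 85 mm and grips with 20 to 120 N. Pads are 22 mm wide; open, the fingers measure 114 mm over their backs; the gripper's body (76 mm by 85 mm) begins 54 mm behind the grasp point. The pads swing forward as they close: fully open they stand 13 mm farther back than shut.
Start: joints at [-69.884, 17.813, 0.802, 86.603, -0.252, 75.585, -1.558], TCP at [0.211, 0.508, 0.248] pointing down, gripper open.
Joint ranges: [-154.91, 154.91], [-16.99, 109.72], [-72.82, 74.43], [7.12, 147.25], [-82.49, 262.49], [11.32, 116.49], [-174.64, 174.64]. Speed limits (degrees/s): [159.86, 159.86, 180, 180, 180, 180, 180].

INTERFACE

Orientations are given as [roll, pitch, yaw] about the fixed x, y, z axes, in that order (R = Rz(yaw) Ry(pitch) Rx(roll)).
In Python, from station import robot, fingers, vision, workorder, recognise gives the robot as it stands. Calls block until the motion is done:
- robot.move_to(position, orientation): joint-space move of the TCP to a pose.
- robot.line_to(position, orientation=None, velocity=0.15, f_stop=None): straight line of the TCP; orientation=None keeps the orientation; velocity is the mean speed in m/s. With f_stop (N) it stops when the force on the tool has changed by that much, and returns True; else False.
- robot.move_j(angles): joint-space move.
- fingers.gripper_to(opening, force=None): opening from 0.0 (shut) to 1.0 (fully open); force is the grip in N (None keeps the last); returns when the fingers have stopped.
- robot.pause(seconds).
- robot.inverse_kinematics(position, orientation): joint angles nearest the present ones, or None.
- vision.grab_frame(name): name is "scene" or "top" or "wrist"; returns the picture (400x640x3 uint8, red, green, blue); there is no depth.
- vision.calibration(name): a dict with "mtx" (3x3 intrinsics, pixels), "k1" (the pictures are not rectified: a ray, as slopes to the right and down, at radius r is drawn at 1 + k1 r^2 times it, then the intrinsics apply), "extrinsics" (4x4, takes a point from world to camera coordinates); the wrist camera has in their place "T_tool_cam" (4x4, takes a point from camera to tool coordinates, whose origin is the TCP and whose axes are the flange's). Camera axes: x right, y up, looking along -z (the intrinsics and any distortion apply to the point x, -y, -z); pixel columns grow to the right and rows downward; lengths in m; the calibration is good to about 2 mm. A picture is of the moment at which its call begins: read the wrist's pose just before it. calibration takes no time and is no camera call.
A pose or a line that the arm cannot do raises robot.PlanningError and nothing moves.
- workorder.close_job(): hands the job in; it is judged then, once.
Trained networks look in the newest picture that a camera, given by its name, has taken for a name from the list of things; names that differ only in an ending like _2 or _b are one class to them, and where a whole thing is asked for, a point or a joint stands for the part that bears it (a point fixed in the world has none). Each returns a list of dicts, best first, with "p" (0 to 1); they miss things now and then, are a little off and sometimes report something else, mostly with a low value. They report only what shows in the picture. A call takes as long as a camera call. They do not tell look-alikes from the thing itself.
- recognise(label, camera): "rect" ([centre column, centre row, width, height] in pixels, round what is visible of it).
Readings, each from a call of its own:
- robot.current_time_s(): time.
- robot.current_joint_positions(): joint angles.
- robot.current_dq(): joint speeds.
- robot.current_joint_torque(): joint torques, N m.
- robot.current_tool_pos(): TCP position.
- robot.current_eef_rot(): TCP orientation.
- robot.current_contact_force(): force on the tool from outside, world axes, zero at the start.
- robot.current_torque(): the same for the moment, N m.
- robot.current_finger_gap(): opening from 0.0 (shut) to 1.0 (fully open).
- robot.current_gripper_force(): force on a finger pad.
Only numpy, scipy, OpenCV 4.12 (cv2) and the standard library are available. Lean on these libraries where they do the work, as an engineer would, in place of code of your own. Each camera call takes 0.05 s, during which the arm holds its last target. There are 200 camera calls.

TASK

Push the empty white dish along the worktop until it is fully home in the steel dock of the chocolate dispenser. Then press down the dispenser's rocking lever with the fingertips and keep it down until all three chocolate balls have rolled out into the dish, and let the lever spring back up so that the gate is shut again. Do not pick up or lift anything, do not touch the chocolates, do not work the lever before the dish is home, and leave the mug, the milk pot and the tea tin where they stand.

Things in the scene. Friction and masses are not known exactly. Their poses are not given: they have to be found in the camera images.
- dispenser: Fixed dispenser, 250 x 270 x 120 mm. Origin on the worktop under the lever's pivot; x points from its front (pad side) to its back, y to its left. In mm in this frame: white pivot cheeks x -13..13, y -28..8, to z 116; foot 8 mm thick x -100..90, y -50..20; white housing with the ball chute at the back, x 53..107, y -70..46; dish dock on the left.
- gate (a point): Point on the chute's floor under the gate, at (80, 45, 54) mm in the dispenser's frame. The open steel chute, 28 mm wide inside, runs along the dispenser's y and slopes 9 degrees down to the left: floor z 71 at its right end (y -60), 48 at the lip (y 82), over the docked dish; walls to z 90. The gate is a steel blade 26 mm wide hung from the lever's back end.
- dock (a point): Point on the worktop under the docked dish's centre, at (65, 113, 0) mm in the dispenser's frame, axes alike. The dock is a U of steel fence 20 mm high, open to the front: side fences' inner faces at y 60.5 and 165.5, from x 25 back; back fence's inner face x 117; the dish's rim overhangs the fence; front guides flare to 151 mm apart at x -5. A dish against the back fence lies within 5 mm of this point.
- lever (a joint): Angle of the rocking lever, rad: 0 = at rest, gate shut; grows as the pad is pressed, to the stop at 0.40. Balls pass the gate above about 0.30 (it lifts at the other end). A spring returns it: about 2.5 N on the pad at rest, 5 N at the stop. Pivot axis along the dispenser's y through (0, -10, 108) mm in its frame.
- pad (a point): Centre of the top face of the lever's black ribbed press pad, 42 x 40 mm, at the lever's front end, nearest the robot: (-80, -10, 116) mm in the dispenser's frame at rest. It goes down 32 mm on an arc about the pivot, tilting 0.40 rad, to the stop.
- dish: Loose round white ceramic dish, 0.2 kg: 104 mm across its rim, 92 mm across its underside, 38 mm high, 4 mm wall and floor; origin at the centre of its underside. It starts empty in front of the dock.
- ball_a: Dark brown chocolate ball, 25 mm in diameter, 12 g; origin at its centre (first, against the gate in the chute at the start). Resting in the dish its centre is about 17 mm above the worktop.
- ball_b: Dark brown chocolate ball, 25 mm in diameter, 12 g; origin at its centre (second in the chute at the start). Resting in the dish its centre is about 17 mm above the worktop.
- ball_c: Dark brown chocolate ball, 25 mm in diameter, 12 g; origin at its centre (last in the chute at the start). Resting in the dish its centre is about 17 mm above the worktop.
- mug: Bystander: tall white floral mug, 69 x 92 x 118 mm, to the right of the dispenser; origin at the centre of its underside.
- creamer: Bystander: small milk portion pot, 39 mm across, 21 mm high, to the right of the lever's pad; origin at the centre of its underside.
- tin: Bystander: round green tea tin, 69 mm across, 88 mm high, standing on the black hob (top 5 mm above the worktop) to the left; origin at the centre of its underside.
Things that resemble listed ones, but are neither listed nor needed, are in the scene too. Several things have the shape of the dish; the one meant has the colours described above.

How it is judged (in metres and radians):
On the way, in this order (a step that is already met when the one before it is completed fails the run):
1. the dish is pushed fully home in the dock, the gate still shut (horizontal distance between dish and dock below 0.01 m and value of joint lever below 0.06 rad), for 0.2 s.
2. the lever is pressed by the robot and the gate is lifted over the dish (horizontal distance between dish and dock below 0.01 m and value of joint lever above 0.3 rad and (contact force between lever and the arm above 0.3 N or contact force between lever and the fingers above 0.3 N)), for 0.2 s.
At the end, for the whole second after the job is handed in: the dish stands upright on the worktop with its centre within 10 mm of the dock point, all three balls lie at rest inside it (centres within 45 mm of its axis and below 30 mm), and the lever is back up with the gate shut (below 0.05 rad) (horizontal distance between dish and dock below 0.01 m and height (world z) of dish below 0.006 m and angle between dish's own z axis and vertical below 0.1 rad and value of joint lever below 0.05 rad and horizontal distance between each of ball_a, ball_b, ball_c and dish below 0.045 m and height (world z) of each of ball_a, ball_b, ball_c below 0.03 m and linear speed of each of ball_a, ball_b, ball_c below 0.05 m/s); the robot touches nothing.
It fails at once if the lever is worked before the dish is home (value of joint lever above 0.12 rad and horizontal distance between dish and dock above 0.016 m).
It fails at once if the dish is lifted or tipped (height (world z) of dish above 0.012 m or angle between dish's own z axis and vertical above 0.3 rad).
It fails at once if a chocolate is touched by the robot (contact force between any of ball_a, ball_b, ball_c and the arm above 0.1 N or contact force between any of ball_a, ball_b, ball_c and the fingers above 0.1 N).
It fails at once if the mug, the milk pot or the tea tin is moved by more than 20 mm, lifted or tipped (distance of any of mug, creamer, tin from where it was at the start of the episode above 0.02 m or angle between any of mug, creamer, tin's own z axis and vertical above 0.3 rad).
It also fails if it takes over 42 s, if anything falls off the work surface, if the arm or the gripper's body presses on something with over 40 N, if the wrist force passes 120 N, or if a joint passes its speed limit or range.

## Working session

There is one attempt and no reset: what is moved stays moved. The work goes in short steps, each a Python script; the robot and the scene stay as the last script left them, time stands still between calls to the robot, and variables do not carry over. Pictures are saved under pics/ and viewed, at most 10 in all, crops included, and the job is handed in when it is done.

```bash
mkdir -p pics; cat > h.py <<'E'
import numpy as np, cv2
from station import robot, fingers, vision, workorder, recognise
from scipy.spatial.transform import Rotation as R
def cam(name):
    c=vision.calibration(name)
    if 'extrinsics' in c: T=np.array(c['extrinsics'])
    else:
        W=np.eye(4);W[:3,:3]=R.from_euler('xyz',robot.current_eef_rot(),degrees=True).as_matrix();W[:3,3]=robot.current_tool_pos()
        T=np.linalg.inv(W@np.array(c['T_tool_cam']))
    return np.array(c['mtx']),c['k1'],T
def proj(C,p):
    K,k1,T=C;q=T[:3,:3]@np.array(p)+T[:3,3];s=np.array([q[0],-q[1]])/-q[2]
    s=s*(1+k1*(s@s));return K[:2,:2]@s+K[:2,2]
def ray(C,uv):
    K,k1,T=C;d=np.linalg.solve(K[:2,:2],np.array(uv,float)-K[:2,2]);s=d.copy()
    for _ in range(20): s=d/(1+k1*(s@s))
    v=T[:3,:3].T@np.array([s[0],-s[1],-1]);return -T[:3,:3].T@T[:3,3],v/np.linalg.norm(v)
def onz(C,uv,z):
    o,v=ray(C,uv);return o+v*(z-o[2])/v[2]
def tri(obs):
    A=np.zeros((3,3));b=np.zeros(3)
    for C,uv in obs:
        o,v=ray(C,uv);M=np.eye(3)-np.outer(v,v);A+=M;b+=M@o
    return np.linalg.solve(A,b)
def save(n,im): cv2.imwrite('pics/'+n+'.png',im[:,:,::-1])
E
cat > a.py <<'E'
from h import *
np.set_printoptions(precision=3,suppress=True)
ims={}
for n in ['scene','top']:
    im=vision.grab_frame(n);save(n,im);C=cam(n);print(n,'campos',ray(C,(320,200))[0])
    for l in ['dispenser','lever','pad','gate','dish','ball_a','mug','creamer','tin']:
        r=recognise(l,n)
        print(n,l,[(round(d['p'],2),np.round(d['rect']).tolist(),onz(C,d['rect'][:2],0.0)[:2]) for d in r[:4]])
print(robot.current_time_s(),robot.current_eef_rot())
E
python3 a.py
```

```text
scene campos [-0.012 -0.321  0.608]
scene dispenser [(0.78, [352.0, 230.0, 111.0, 94.0], array([0.646, 0.024]))]
scene lever [(0.67, [362.0, 209.0, 49.0, 53.0], array([0.737, 0.044]))]
scene pad []
scene gate [(0.7, [352.0, 228.0, 109.0, 94.0], array([0.653, 0.025]))]
scene dish [(0.84, [433.0, 306.0, 52.0, 47.0], array([ 0.533, -0.229])), (0.56, [290.0, 234.0, 49.0, 44.0], array([0.547, 0.136]))]
scene ball_a [(0.43, [385.0, 202.0, 9.0, 7.0], array([0.799, 0.009]))]
scene mug [(0.73, [420.0, 229.0, 31.0, 57.0], array([ 0.745, -0.115])), (0.47, [374.0, 287.0, 18.0, 24.0], array([ 0.512, -0.107]))]
scene creamer [(0.68, [372.0, 286.0, 17.0, 21.0], array([ 0.51 , -0.103]))]
scene tin [(0.71, [213.0, 184.0, 33.0, 39.0], array([0.597, 0.458])), (0.53, [373.0, 287.0, 18.0, 19.0], array([ 0.51 , -0.106]))]
top campos [0.551 0.093 1.146]
top dispenser [(0.88, [347.0, 190.0, 98.0, 84.0], array([0.623, 0.043]))]
top lever [(0.97, [367.0, 193.0, 33.0, 80.0], array([ 0.617, -0.012])), (0.73, [348.0, 190.0, 100.0, 85.0], array([0.622, 0.041]))]
top pad [(0.89, [366.0, 192.0, 36.0, 76.0], array([ 0.617, -0.01 ]))]
top gate [(0.95, [348.0, 191.0, 96.0, 84.0], array([0.62 , 0.038])), (0.44, [416.0, 166.0, 43.0, 33.0], array([ 0.693, -0.147]))]
top dish [(0.57, [319.0, 226.0, 37.0, 37.0], array([0.522, 0.117])), (0.57, [448.0, 232.0, 38.0, 41.0], array([ 0.514, -0.236]))]
top ball_a []
top mug [(0.86, [414.0, 165.0, 39.0, 29.0], array([ 0.695, -0.14 ]))]
top creamer [(0.59, [403.0, 236.0, 17.0, 14.0], array([ 0.502, -0.112]))]
top tin [(0.66, [207.0, 209.0, 29.0, 28.0], array([0.563, 0.424]))]
1.0 [179.994   0.003 157.501]
```

```bash
python3 -c "
import cv2
a=cv2.imread('pics/top.png')[130:270,260:480];cv2.imwrite('pics/topc.png',cv2.resize(a,None,fx=3.6,fy=3.6,interpolation=cv2.INTER_CUBIC))
a=cv2.imread('pics/scene.png')[150:350,240:480];cv2.imwrite('pics/scenec.png',cv2.resize(a,None,fx=3,fy=3,interpolation=cv2.INTER_CUBIC))
"
```

```text
(no output)
```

View pics/topc.png

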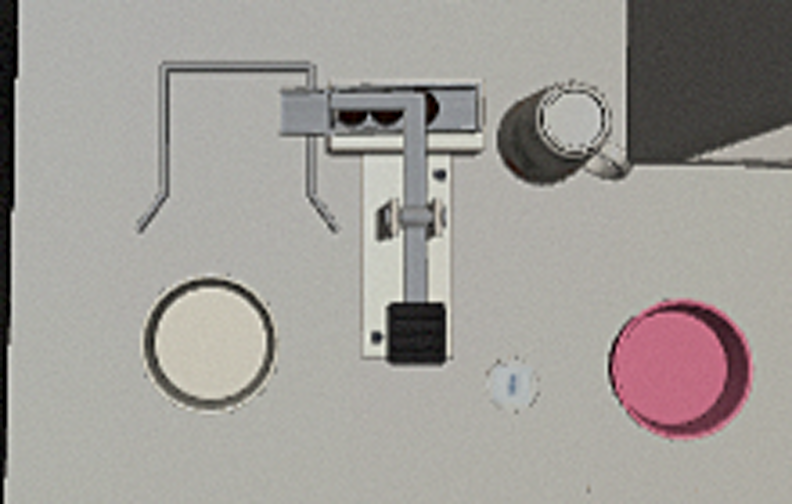

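View pics/scenec.png

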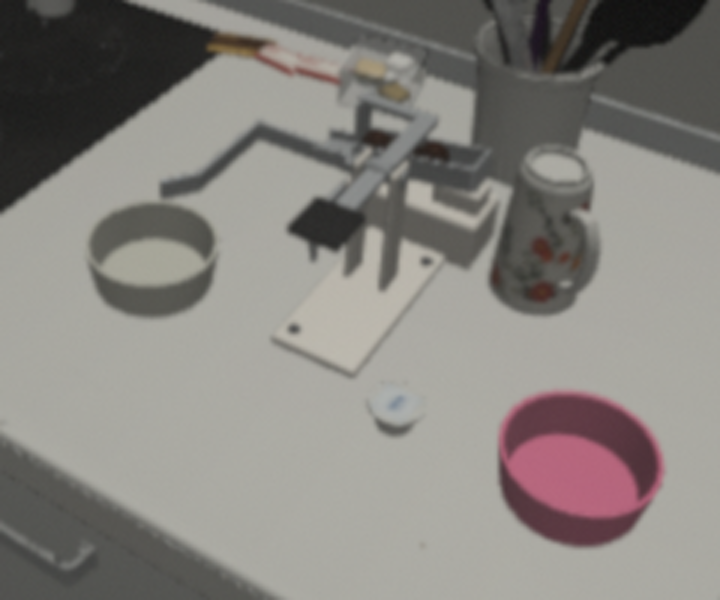

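The top crop shows the white dish at top-image pixel (318,226), in front of the dock. The pink bowl at (448,232) has the same shape but the wrong colour, so the white one is meant. The pad is at about (375.5,222.5), the pivot at (375,190), and the back fence corners at (306,149) and (346,149). All three balls are in the chute, and the milk pot is at (402,237). Next I fit the dispenser pose to both views.

```bash
cat > b.py <<'E'
from h import *
from scipy.optimize import least_squares
np.set_printoptions(precision=4,suppress=True)
T,S=cam('top'),cam('scene')
t=lambda u,v:np.array([u/3.6+260,v/3.6+130]); s=lambda u,v:np.array([u/3+240,v/3+150])
O=[(T,(-80,-10,116),t(416,333)),(T,(0,-10,108),t(415,217)),(T,(-100,20,8),t(362,358)),(T,(-100,-50,8),t(452,358)),
(T,(117,165.5,20),t(167,70)),(T,(117,60.5,20),t(310,70)),(T,(25,165.5,20),t(166,195)),(T,(25,60.5,20),t(310,194)),
(T,(-5,188.5,20),t(139,231)),(T,(-5,37.5,20),t(337,231)),
(S,(-80,-10,116),s(327,224)),(S,(-100,20,8),s(275,338)),(S,(-100,-50,8),s(353,374)),(S,(117,167,20),s(260,124)),(S,(-5,188.5,20),s(163,186))]
def W(p,q): return np.r_[p[:2],p[3]]+R.from_euler('z',p[2]).apply(np.array(q)/1000)
f=lambda p:np.concatenate([proj(C,W(p,q))-uv for C,q,uv in O])
r=least_squares(f,[.6,0,0,0],loss='soft_l1')
print('pose x y yaw z',r.x[:2],np.degrees(r.x[2]),r.x[3]);print(f(r.x).reshape(-1,2).round(1).tolist())
p=r.x
for n,q in dict(pad=(-80,-10,116),gate=(80,45,54),dock=(65,113,0)).items(): print(n,W(p,q))
print('pad tri',tri([(T,O[0][2]),(S,O[10][2])]))
print('dish rim tri',tri([(T,t(209,344)),(S,s(152.5,247))]),'top@38',onz(T,t(209,344),.038),'floor@4',onz(T,t(211,345),.004), 'scene@38',onz(S,s(152.5,247),.038))
d=onz(T,t(209,344),.038)
a=np.linspace(0,2*np.pi,60);ring=[d+.052*np.array([np.cos(x),np.sin(x),0]) for x in a]
q=np.array([proj(S,x) for x in ring]);print('scene rim bbox crop',((q.min(0)-[240,150])*3),((q.max(0)-[240,150])*3))
E
python3 b.py
```

```text
pose x y yaw z [ 0.6166 -0.0142] 1.1862505340542813 -0.004366708327734393
[[0.4, 0.1], [0.2, 0.1], [-0.1, -0.2], [0.6, -0.1], [0.6, -0.1], [-0.4, -0.1], [0.8, -1.1], [-0.4, -0.8], [-0.2, -0.0], [0.6, 0.0], [-0.2, -0.3], [-1.9, 0.2], [0.3, 1.0], [-0.8, 0.2], [-1.4, -0.7]]
pad [ 0.5368 -0.0259  0.1116]
gate [0.6956 0.0324 0.0496]
dock [ 0.6792  0.1001 -0.0044]
pad tri [ 0.5372 -0.0254  0.1103]
dish rim tri [0.525  0.118  0.0302] top@38 [0.5246 0.1185 0.038 ] floor@4 [0.5231 0.1178 0.004 ] scene@38 [0.5182 0.1112 0.038 ]
scene rim bbox crop [ 81.6477 197.5928] [218.1649 284.6854]
```

```bash
cat > c.py <<'E'
from h import *
np.set_printoptions(precision=3,suppress=True)
print(np.array(vision.calibration('wrist')['T_tool_cam']),robot.tip_reach)
for yaw,s in [(-3,-1),(177,1)]:
  for tilt in (10,20):
    o=[180,s*tilt,yaw]
    print(yaw,tilt,[robot.inverse_kinematics(p,o) for p in ([.40,.122,.15],[.43,.122,.026],[.63,.10,.026])])
print('down',[robot.inverse_kinematics([.537,-.026,z],[180,0,y]) for z in (.2,.09) for y in (0,90,180)])
E
python3 c.py
```

```text
[[-0.     0.96   0.279  0.071]
 [ 1.     0.     0.     0.001]
 [ 0.     0.279 -0.96  -0.125]
 [ 0.     0.     0.     1.   ]] 0.017
-3 10 [array([ -48.765,    0.861,   26.345,  122.672,    5.279,   47.633,
       -118.708]), array([ -48.739,   18.905,   32.342,  126.952,  -13.465,   28.171,
       -100.233]), array([-36.662,  38.023,  35.608,  98.26 , -28.647,  42.584, -81.886])]
-3 20 [array([ -38.9  ,   -4.072,   10.742,  129.877,   17.866,   38.153,
       -133.623]), array([ -47.827,   15.062,   25.52 ,  134.834,   10.649,   13.836,
       -127.04 ]), array([-40.914,  34.527,  36.799, 108.08 , -33.672,  26.882, -77.579])]
177 10 [array([-43.233,   0.995,  20.699, 122.51 ,   5.343,  47.647,  61.142]), array([-34.494,  17.225,  15.399, 126.479,  -1.294,  27.67 ,  67.979]), array([-23.217,  34.437,  15.808,  97.715, -10.219,  39.519,  83.531])]
177 20 [array([-48.683,  -4.611,  20.07 , 130.16 ,  19.283,  38.469,  45.056]), array([-40.732,  14.492,  17.391, 134.605,  19.542,  14.513,  44.255]), array([-21.168,  30.268,   9.889, 107.338,   1.479,  23.539,  72.296])]
down [array([-33.173,  22.41 ,  45.892,  94.328, -16.885,  70.466, -73.736]), array([-31.052,  21.685,  42.733,  94.258, -15.461,  70.144,  14.96 ]), array([-25.398,  20.209,  34.674,  94.063, -12.11 ,  69.521, 101.886]), array([-30.634,  29.669,  43.168, 102.081, -23.627,  57.665, -68.284]), array([-27.629,  28.46 ,  38.685, 101.977, -20.831,  56.885,  19.258]), array([-22.105,  26.797,  30.794, 101.777, -16.194,  55.854, 105.165])]
```

```bash
cat > d.py <<'E'
from h import *
np.set_printoptions(precision=4,suppress=True)
o=[180,12,174]
robot.move_to([.40,.121,.15],o); fingers.gripper_to(.5)
robot.line_to([.425,.130,.026],o)
print(robot.line_to([.55,.114,.026],velocity=.06,f_stop=8),robot.current_tool_pos(),robot.current_contact_force())
save('w1',vision.grab_frame('wrist'));save('t1',vision.grab_frame('top'))
C=cam('top');print([(d['p'],onz(C,d['rect'][:2],.02)) for d in recognise('dish','top')]);print(robot.current_time_s())
a=np.hstack([cv2.imread('pics/w1.png')[::1],cv2.resize(cv2.imread('pics/t1.png')[130:270,260:480],(629,400))])
cv2.imwrite('pics/v1.png',cv2.resize(a,(800,252),interpolation=cv2.INTER_AREA))
E
python3 d.py
```

```text
False [0.5498 0.114  0.026 ] [-0.0597  0.4685 -1.1188]
[(0.9, array([0.6049, 0.1107, 0.02  ])), (0.76, array([ 0.5109, -0.2296,  0.02  ])), (0.2, array([ 0.5017, -0.109 ,  0.02  ]))]
6.5083
```

View pics/v1.png

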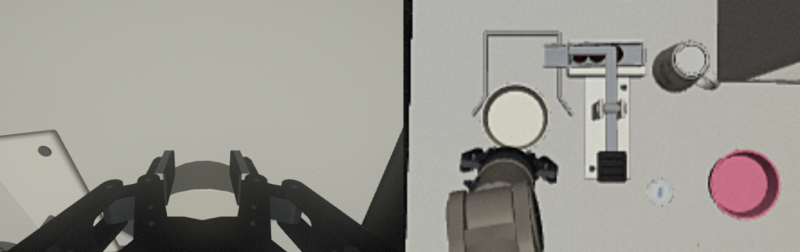

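The picture shows the dish cradled between the fingers and just entering the flared guides, slightly left of the dock axis. I continue the push.

```bash
cat > e.py <<'E'
from h import *
np.set_printoptions(precision=4,suppress=True)
print(robot.line_to([.59,.102,.026],velocity=.06,f_stop=10),robot.current_tool_pos(),robot.current_contact_force())
print(robot.line_to([.640,.101,.026],velocity=.04,f_stop=8),robot.current_tool_pos(),robot.current_contact_force())
p=robot.current_tool_pos()
robot.line_to([p[0]-.05,p[1],.03]); robot.line_to([.50,.08,.20],velocity=.3); robot.line_to([.42,.02,.22],velocity=.3)
fingers.gripper_to(0)
im=vision.grab_frame('top');save('t2',im);print(robot.current_time_s())
C=cam('top');print([(d['p'],onz(C,d['rect'][:2],.03)) for d in recognise('dish','top')])
cv2.imwrite('pics/v2.png',cv2.resize(cv2.imread('pics/t2.png')[130:270,260:480],None,fx=3.6,fy=3.6,interpolation=cv2.INTER_CUBIC))
E
python3 e.py
```

```text
False [0.5901 0.102  0.026 ] [-0.5788  0.7838  0.735 ]
True [0.6273 0.1019 0.0247] [-0.2258 -0.9332  0.2028]
10.55
[(0.9, array([ 0.5136, -0.2272,  0.03  ])), (0.63, array([0.6797, 0.0988, 0.03  ]))]
```

View pics/v2.png

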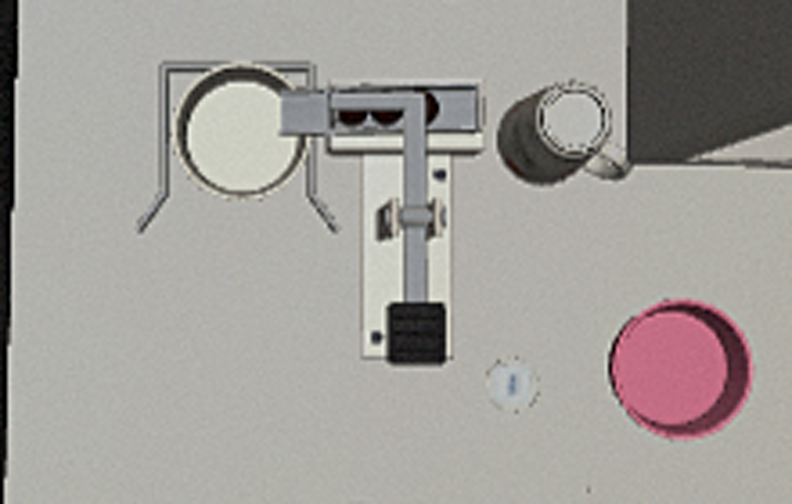

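The dish sits against the back fence with its rim centre at crop (241,131). That is about (0.680, 0.099) against the dock at (0.679, 0.100), so it is home. The lever and balls have not moved. Next I press the pad.

```bash
cat > f.py <<'E'
from h import *
np.set_printoptions(precision=4,suppress=True)
o=[180,12,181]
robot.move_to([.531,-.026,.18],o)
print(robot.line_to([.531,-.026,.12],velocity=.05,f_stop=1.5),robot.current_tool_pos(),robot.current_contact_force())
z=robot.current_tool_pos()[2]
print(robot.line_to([.534,-.026,z-.031],velocity=.05,f_stop=9),robot.current_tool_pos(),robot.current_contact_force())
robot.pause(1.5);print(robot.current_contact_force())
a=vision.grab_frame('top');b=vision.grab_frame('scene');save('t3',a);save('s3',b);print(robot.current_time_s())
cv2.imwrite('pics/v3.png',cv2.resize(np.hstack([a[130:230,280:430],b[160:260,270:420]])[:,:,::-1],None,fx=2.6,fy=2.6,interpolation=cv2.INTER_CUBIC))
E
python3 f.py
```

```text
True [ 0.5299 -0.0259  0.1311] [ 0.8285 -0.0835  2.6535]
True [ 0.5341 -0.0258  0.1005] [-3.8605 -0.1936  8.1214]
[-3.086   0.0854  8.0192]
14.3167
```

View pics/v3.png

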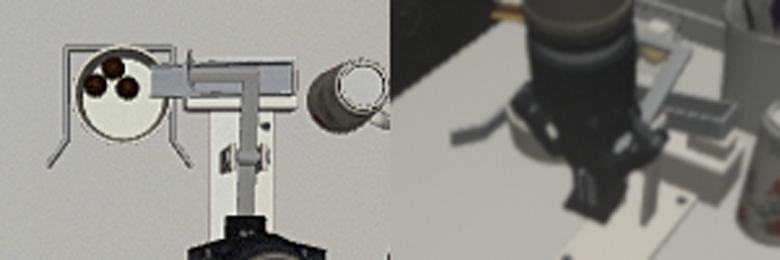

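All three balls are in the dish (crop about (95,85), (113,67) and (127,87)) and the chute is empty. I release the lever and retreat.

```bash
cat > g.py <<'E'
from h import *
np.set_printoptions(precision=4,suppress=True)
robot.line_to([.530,-.026,.135],velocity=.05)
robot.line_to([.520,-.026,.20],velocity=.15); robot.line_to([.42,0,.24],velocity=.2); robot.pause(.5)
a=vision.grab_frame('top');b=vision.grab_frame('scene');print(robot.current_time_s(),robot.current_contact_force())
cv2.imwrite('pics/v4.png',cv2.resize(np.hstack([a[130:250,280:430],b[160:280,270:420]])[:,:,::-1],None,fx=2.6,fy=2.6,interpolation=cv2.INTER_CUBIC))
E
python3 g.py
```

```text
17.0667 [-0.6331  0.538  -0.3442]
```

View pics/v4.png

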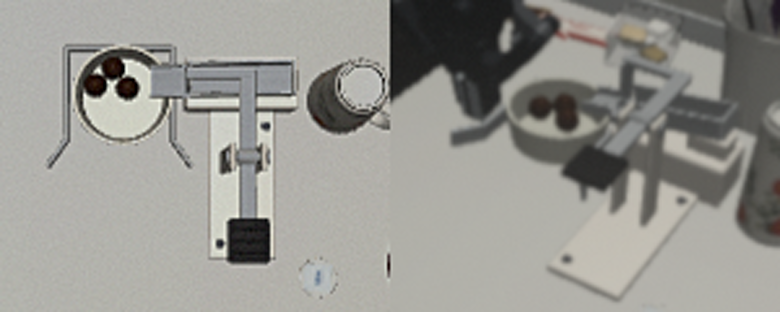

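The lever is back up and the gate is shut. The three balls rest in the docked dish, and the arm is clear, so I hand in.

```bash
python3 -c "
from station import workorder
print(workorder.close_job())"
```

```text
the job is handed in; nothing more can be done
None
```

The job is handed in at about 17 s: in the last pictures the dish is home in the dock, all three chocolates rest in it, and the lever is back up with the gate shut; the hand-in call gave no verdict.

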